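# Pull the clogged filter cassette from the bench dust extractor

## Robot

A 7-joint arm with a two-finger parallel gripper is mounted at the origin on a cart in front of the work surface, level with it; the furniture and walls round the work are solid. World frame = base frame: x ahead of the robot, y to its left, z up, the work surface at z = 0. Lengths are in mm, angles in rad, forces in N, time in s.
With the tool pointing down it reaches from about 400 to 875 mm from the base axis. Payload 4.4 kg.
Tool frame: the origin (TCP) lies midway between the tips of the shut fingers; the grasp point (between the pads) lies 19 mm behind it; z points along the fingers, y is the line along which they close (so a half turn about z gives the same grasp; the last joint's range is limited). The gripper opens to 85 mm and grips with 20 to 120 N. Pads are 22 mm wide; open, the fingers measure 114 mm over their backs; the gripper's body (76 mm by 85 mm) begins 54 mm behind the grasp point. The pads swing forward as they close: fully open they stand 13 mm farther back than shut.
Start: joints at [1.255, 0.628, 0.038, 1.517, -0.027, 0.996, -0.02], TCP at [160.714, -629.832, 231.313] pointing down, gripper open.
Joint ranges: [-3.06, 3.06], [-0.37, 2.12], [-1.25, 1.32], [0.18, 2.47], [-1.1, 4.24], [0.23, 1.98], [-2.94, 2.94]. Speed limits (rad/s): [2.57, 2.57, 3.14, 3.14, 3.14, 3.14, 3.14].

## Interface

Orientations are given as [roll, pitch, yaw] about the fixed x, y, z axes, in that order (R = Rz(yaw) Ry(pitch) Rx(roll)).
In Python, from cell import read_state, get_image, finish_job gives the robot as it stands.
- The arm moves only by the tool send_rows, never from a script. Its argument "series" is a list of rows, each an object of numbers: "ax", "ay", "az": the turn, a rotation vector about the tool's x, y, z in rad; "dx", "dy", "dz": the shift along the tool's x, y, z in cm; "hand": the closure, from 0 (fully open) to 1 (shut). In form: [{"ax": .., "ay": .., "az": .., "dx": .., "dy": .., "dz": .., "hand": ..}, ...]. A call has 1 to 10 rows; each row is the pose to reach, as a shift and turn from the pose commanded when the call began, along the tool's axes at that moment; what a row does not reach only later rows make up. A row lasts 1/10 s, in which the tool goes at most 50 mm and 8.59 degrees, less where a joint would pass 70% of its speed; a pose out of reach is approached as far as the arm can. A call with a gripper value outside its range is refused whole. The fingers move at their own pace and stop on an object; the grip force is fixed at half the most. Time passes only in rows, so rows that repeat a pose let the fingers close. It gives the time, the measured TCP pose, the force, the opening and the grip force at its end, in the units of the state.
- read_state(): the state, without advancing time (a new reading comes with each control period).
- get_image(name): name is "scene" or "side" or "wrist"; returns a dict with "pixels" (420x560x3 uint8, red, green, blue), "mtx" (3x3 intrinsics, pixels), "R" (3x3) and "t" (3): a world point X has camera coordinates R X + t. Camera axes: x right, y down, z forward; pixel columns grow to the right and rows downward; lengths in mm; the calibration is good to about 2 mm. A picture is of the moment at which its call begins. There is no depth.
- finish_job(): hands the job in; it is judged then, once.
The state is a dict: "clock": time; "qpos": joint angles; "qd": joint speeds; "tau": joint torques, N m; "eef_pos": TCP position; "tool_rot": TCP orientation; "force": force on the tool from outside, world axes, zero at the start; "torque": the same for the moment, N m; "width": finger opening in mm; "gripper_force": force on a finger pad.
Only numpy, scipy, OpenCV 4.12 (cv2) and the standard library are available. Lean on these libraries where they do the work, as an engineer would, in place of code of your own. Each camera call takes 0.05 s, during which the arm holds its last target. There are 200 camera calls.

## Task

One of the two filter cassettes in the little bench dust extractor is caked brown with clay dust. Slide that bay's gate fully shut first, so the fan draws nothing through it, then squeeze the cassette's two orange side tabs together to unsnap it, draw it straight up out of its bay and stand it upright near the middle of the bare banding wheel, setting it down gently so that the cake stays on. Leave the clean white cassette in its bay with its gate open, and do not disturb the jar, the cup or the clay block.

Things in the scene. Friction and masses are not known exactly. Their poses are not given: they have to be found in the camera images.
- extractor: Bench dust extractor, fixed: a pale grey box 120 (x) x 232 (y) mm, its flat deck 62 mm above the table. Origin: centre of its underside, on the table; own x points to its back, y to its left, z up (turned -0.1 to 0.48 rad about z). An outlet stub sticks out 26 mm at its left end. Two filter bays open upward in the deck; in front of each, at own x = -38 mm, a slot along y holds that bay's gate lug.
- bay_left (a point): Centre of the left bay's mouth, on the deck, 14 mm behind and 58 mm left of the extractor's centre. The bay's floor is 54 mm below the deck.
- bay_right (a point): Centre of the right bay's mouth, on the deck, 14 mm behind and 58 mm right of the extractor's centre.
- gate_left (a joint): Gate of the left bay (m): ribbed black lug, 22 (x) x 10 (y) mm, from 3 to 24 mm above the deck. 0 = open (lug centre at x -38, y +40 mm in the extractor frame, green-dot end); it slides toward the extractor's +y; 0.036 = shut (y +76 mm, red-dot end, hard stop). Starts at 0 to 0.008. Needs about 2 N and stays where it is left.
- gate_right (a joint): Gate of the right bay (m), the same lug sliding the same way: 0 = open (lug centre at x -38, y -76 mm in the extractor frame, green-dot end), 0.036 = shut (y -40 mm, red-dot end, hard stop). Starts at 0 to 0.008.
- clogged_filter: Clogged filter cassette: dark frame, brown pleats caked with clay on top, an orange tab on its +y and on its -y side. Snapped into either bay. Origin: centre of its underside, 8 mm above the table when seated; own axes parallel to the extractor's there. Underside flat, 38 (x) x 52 (y) mm; 86 mm tall; 0.1 to 0.2 kg. About 1 mm play in the bay; clear of the deck after 60 mm of straight lift.
- clogged_pinch (a point): Point midway between the clogged cassette's two tabs at their mid-height, 71 mm above its underside (79 mm above the table when seated). The ribbed tab pads are 18 mm wide (x), reach from 15 mm below to 15 mm above this point, and their outer faces are about 62 mm apart (y), 46 mm squeezed right in. 54 mm of free space to the next cassette's tabs.
- clogged_tab_left (a joint): Tab on the clogged cassette's +y side (rad): a sprung leaf hinged at the foot, its barb catching under the deck. 0 = sprung out, snapped in; 0.125 = squeezed right in (about 8 N on the pad); free of the deck above about 0.1. Both tabs must be held in while lifting; gripped so, at 20 to 30 N, they carry the cassette.
- clogged_tab_right (a joint): The same for the tab on the clogged cassette's -y side.
- clean_filter: Clean filter cassette, the same shape with white pleats, snapped into the other bay; to be left there.
- wheel_top (a point): Centre of the top face of the banding wheel, a flat round grey iron disc of 105 mm radius, 61 mm above the table, standing bare to the right of the extractor. Its foot is fixed; the disc spins lightly about its centre.
- glaze_jar: Bystander: green glaze jar with a white lid, 57 mm across, 77 mm tall, on the table. Origin: centre of its underside.
- cup: Bystander: brown speckled handleless cup, 59 mm across, 63 mm tall, on the table. Origin: centre of its underside.
- clay_block: Bystander: grey block of clay, 68 x 88 x 60 mm, on the table. Origin: centre of its underside.

How it is judged (in metres and radians):
On the way, in this order (a step that is already met when the one before it is completed fails the run):
1. the gate of the clogged bay is shut while the clogged cassette is still in its bay, the other gate open (((y of clean_filter in the frame of extractor below -0.045 m and z of each of clean_filter, clogged_filter in the frame of extractor below 0.012 m and value of joint gate_left above 0.03 m and value of joint gate_right below 0.014 m and y of clogged_filter in the frame of extractor above 0.045 m) or (y of clean_filter in the frame of extractor above 0.045 m and z of each of clean_filter, clogged_filter in the frame of extractor below 0.012 m and value of joint gate_right above 0.03 m and value of joint gate_left below 0.014 m and y of clogged_filter in the frame of extractor below -0.045 m))), for 0.2 s.
2. both tabs of the clogged cassette are squeezed in while it is still in its bay (value of joint each of clogged_tab_left, clogged_tab_right above 0.085 rad and z of clogged_filter in the frame of extractor below 0.03 m), for 0.05 s.
3. the clogged cassette is drawn up out of its bay, its gate still shut (z of clogged_filter in the frame of extractor above 0.065 m and ((y of clean_filter in the frame of extractor below -0.045 m and z of clean_filter in the frame of extractor below 0.012 m and value of joint gate_left above 0.03 m and value of joint gate_right below 0.014 m) or (y of clean_filter in the frame of extractor above 0.045 m and z of clean_filter in the frame of extractor below 0.012 m and value of joint gate_right above 0.03 m and value of joint gate_left below 0.014 m))), for 0.05 s.
At the end, for the whole second after the job is handed in: The clogged cassette stands upright (within 0.08 rad) and at rest on the banding wheel, its centre within 55 mm of the wheel's, tabs sprung out; the gate of its bay is shut (at least 30 of 36 mm); the clean cassette is still snapped into the other bay and that gate is open (at most 14 mm) (((y of clean_filter in the frame of extractor below -0.045 m and z of clean_filter in the frame of extractor below 0.012 m and value of joint gate_left above 0.03 m and value of joint gate_right below 0.014 m) or (y of clean_filter in the frame of extractor above 0.045 m and z of clean_filter in the frame of extractor below 0.012 m and value of joint gate_right above 0.03 m and value of joint gate_left below 0.014 m)) and horizontal distance between clogged_filter and wheel_top below 0.055 m and z of clogged_filter in the frame of wheel_top between -0.004 and 0.004 m and angle between clogged_filter's own z axis and vertical below 0.08 rad and linear speed of clogged_filter below 0.02 m/s and value of joint each of clogged_tab_left, clogged_tab_right below 0.03 rad); the robot touches nothing.
It fails at once if the clogged cassette is let go more than 12 mm above the wheel and falls, or is tipped over ((z of clogged_filter in the frame of wheel_top above 0.012 m and contact force between the fingers and clogged_filter below 0.2 N) or angle between clogged_filter's own z axis and vertical above 0.6 rad).
It fails at once if the clogged cassette is driven hard into the wheel (over 80 N) (contact force between clogged_filter and banding_wheel above 80 N).
It fails at once if the clean cassette is pulled or knocked out of its seat (distance of clean_filter from where it was at the start of the episode above 0.01 m).
It fails at once if the gate of the clean bay is pushed shut ((y of clean_filter in the frame of extractor above 0.03 m and value of joint gate_left above 0.02 m) or (y of clean_filter in the frame of extractor below -0.03 m and value of joint gate_right above 0.02 m)).
It fails at once if a bystander is knocked about (distance of any of glaze_jar, cup, clay_block from where it was at the start of the episode above 0.03 m).
It also fails if it takes over 48 s, if anything falls off the work surface, if the arm or the gripper's body presses on something with over 40 N, if the wrist force passes 120 N, or if a joint passes its speed limit or range.

## Working session

There is one attempt and no reset: what is moved stays moved. The work goes in short steps, Python scripts to look and compute and a tool call to move; the robot and the scene stay as the last step left them, time stands still between calls to the robot, and variables do not carry over. Pictures are saved under pics/ and viewed, at most 10 in all, crops included, and the job is handed in when it is done.

Besides the shell and the picture viewer there is one more tool, called after "Request:" in YAML: its name, and indented under it one key for each argument. send_rows: Moves the arm, as the interface text tells. Its arguments: {"type":"object","properties":{"series":{"type":"array","items":{"type":"object","properties":{"ax":{"type":"number"},"ay":{"type":"number"},"az":{"type":"number"},"dx":{"type":"number"},"dy":{"type":"number"},"dz":{"type":"number"},"hand":{"type":"number"}}}}},"required":["series"]}

```bash
mkdir -p pics
cat > h.py <<'E'
import numpy as np, cv2
from cell import read_state,get_image,finish_job
def snap(n,f):
    d=get_image(n); cv2.imwrite('pics/'+f+'.png',d['pixels'][:,:,::-1]); np.savez('pics/'+f+'.npz',**{k:np.array(d[k]) for k in d}); return d
def load(f): return np.load('pics/'+f+'.npz')
def ray(d,uv,z):
    R=d['R'];c=-R.T@np.ravel(d['t']); v=R.T@np.linalg.solve(d['mtx'],[uv[0],uv[1],1.]); return c+v*(z-c[2])/v[2]
def proj(d,X):
    p=d['mtx']@(d['R']@np.array(X,float)+np.ravel(d['t'])); return p[:2]/p[2]
E
python3 - <<'E'
from h import *
for n in ['scene','side']:
    d=snap(n,n+'0'); print(n,(-d['R'].T@np.ravel(d['t'])).round())
s=read_state(); print(s)
E
```

```text
scene [-122.  499.  714.]
side [ 565. -939.  546.]
{'clock': 0.1, 'qpos': array([ 1.25521384,  0.62925505,  0.03842374,  1.51827399, -0.0269931 ,
        0.99631425, -0.01999721]), 'qd': array([-2.87427060e-04, -2.73050476e-03,  9.05223496e-05, -1.99548389e-03,
        3.35778476e-04,  4.61719381e-04,  2.51519127e-03]), 'tau': array([ 4.22092649e-03, -5.64531398e+01,  1.23090416e+00, -1.93973583e+01,
        1.12679732e-02,  5.42872469e-03, -3.60971946e-07]), 'eef_pos': array([ 160.57422658, -629.26654382,  230.47783858]), 'tool_rot': array([-3.13985932e+00,  1.13096245e-05,  2.49805901e-01]), 'force': array([-1.26842677e-01,  2.30056842e-04, -8.08771905e-01]), 'torque': array([ 0.01056972,  0.00549436, -0.01055685]), 'gripper_force': 0.0, 'width': 85.42708601832244}
```

View pics/scene0.png

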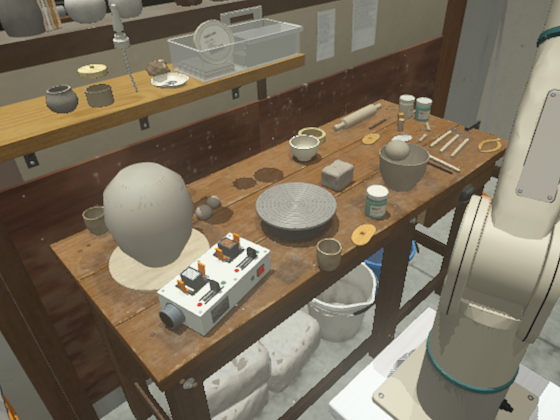

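View pics/side0.png

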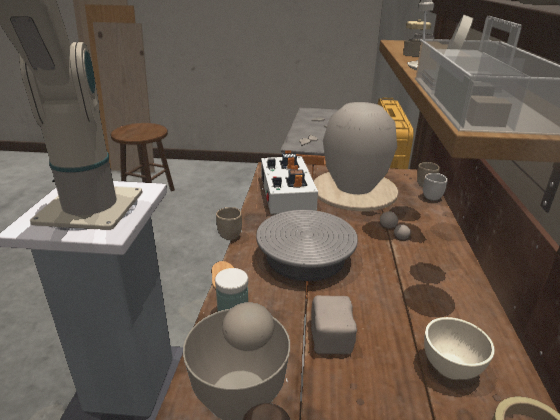

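The extractor is at scene (215,285) and side (288,180), and the wheel at scene (296,208) and side (306,240). The brown cassette looks like the right one, at scene (230,245). I'll zoom in on the extractor to check.

Run:
```python
from h import *
a=cv2.imread('pics/scene0.png')[225:335,150:280]; b=cv2.imread('pics/side0.png')[145:215,250:330]
a=cv2.resize(a,(520,440),interpolation=2); 
cv2.imwrite('pics/crop0.png',a)
d=load('scene0'); e=load('side0')
for uv in [(296,205)]: print(ray(d,uv,61))
# wheel ellipse centres roughly from extents
for n,D,uv in [('scene',d,[(256,207),(336,207)]),('side',e,[(257,240),(357,240)])]:
    print(n,[ray(D,u,61).round() for u in uv])
```

```text
[ 554.08081074 -160.24495485   61.        ]
scene [array([621., -80.,  61.]), array([ 475., -227.,   61.])]
side [array([ 461., -203.,   61.]), array([ 665., -181.,   61.])]
```

View pics/crop0.png

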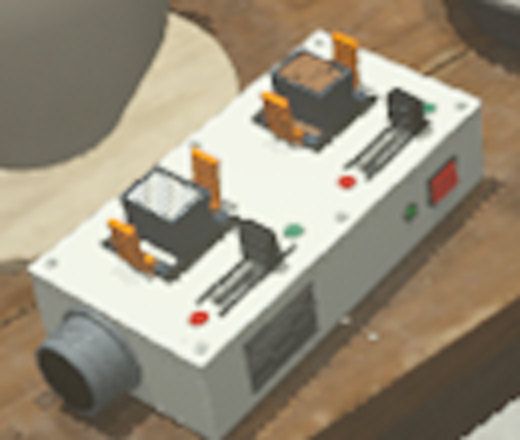

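The crop confirms it: the brown cassette is in the right bay and the white one in the left. Crop deck corners are at (35,268), (205,365), (480,100) and (320,30). Both lugs are at the green ends.

Run:
```python
from h import *
d=load('scene0')
f=lambda u,v,z:ray(d,(150+u/4-.4,225+v/4-.4),z)
BL,FL,FR,BR=[f(*p,62) for p in [(35,268),(205,365),(480,100),(320,30)]]
for a,b in [(BL,FL),(FL,FR),(FR,BR),(BR,BL)]: print((b-a).round(), np.linalg.norm(b-a).round(), np.arctan2(b[1]-a[1],b[0]-a[0]).round(3))
c=(BL+FL+FR+BR)/4; print('c',c.round())
for n,p in dict(redL=(198,318),grL=(293,231),redR=(347,182),grR=(428,107)).items(): print(n,f(*p,62).round())
yl=(FL-FR+BL-BR); yaw=np.arctan2(-yl[0],yl[1]); print('yaw',yaw)
R=np.array([[np.cos(yaw),-np.sin(yaw)],[np.sin(yaw),np.cos(yaw)]])
for n,p in dict(redL=(198,318),grL=(293,231),redR=(347,182),grR=(428,107)).items(): print(n,R.T@(f(*p,62)-c)[:2])
print('bayR',c[:2]+R@[14,-58],'gateR',c[:2]+R@[-38,-76])
```

```text
[-115.  -26.    0.] 117.0 -2.921
[  53. -224.    0.] 231.0 -1.337
[116.  26.   0.] 119.0 0.218
[-55. 224.   0.] 231.0 1.81
c [499. 133.  62.]
redL [442. 218.  62.]
grL [458. 148.  62.]
redR [468. 104.  62.]
grR [484.  33.  62.]
yaw 0.236546457049005
redL [-35.35121859  95.48202535]
grL [-36.31049114  23.61324079]
redR [-37.12550316 -20.62815785]
grR [-37.68357044 -93.65899742]
bayR [525.97772729  80.07731379] gateR [479.6440061   50.39253182]
```

Request:
send_rows:
  series:
    - {"dx":4.4,"dy":-2.5,"dz":0,"hand":0}
    - {"dx":8.7,"dy":-5,"hand":0}
    - {"dx":13.1,"dy":-7.5,"hand":0}
    - {"dx":17.5,"dy":-10,"hand":0}
    - {"dx":21.8,"dy":-12.4,"hand":0}
    - {"dx":26.2,"dy":-14.9,"hand":0}
    - {"dx":30.5,"dy":-17.4,"hand":0}
    - {"dx":34.9,"dy":-19.9,"hand":0}
    - {"dx":34.9,"dy":-19.9,"hand":0}

```text
invalid input at $.series[0]: expected keys ax, ay, az, dx, dy, dz, hand
```

Run:
```python
from h import *
d=load('scene0');e=load('side0')
# wheel: fit by projecting true circle boundary points: pick edge via ellipse extents -> centre by least squares
from scipy.optimize import least_squares
t=np.linspace(0,2*np.pi,200)
def ext(D,c):
    P=np.array([proj(D,(c[0]+105*np.cos(a),c[1]+105*np.sin(a),61)) for a in t]); return np.r_[P.min(0),P.max(0)]
for D,o in [(d,[256,185,336,230]),(e,[257,213,357,270])]:
    r=least_squares(lambda c:ext(D,c)-o,[555,-170]); print(r.x,r.fun.round(1))
for n,D,uv in [('vase base scene',d,(148,262)),('vase base side',e,(357,192)),('cup s',d,(329,268)),('jar',d,(376,215)),('clay',d,(338,185))]: print(n,ray(D,uv,0).round())
```

```text
[ 552.24835426 -158.12694803] [-0.5 -0.8  0.5  0.5]
[ 562.12056354 -186.41905121] [-1.3  0.3  1.3 -0.6]
vase base scene [696. 203.   0.]
vase base side [695. 164.   0.]
cup s [376. -94.   0.]
jar [ 428. -344.    0.]
clay [ 604. -387.    0.]
```

Request:
send_rows:
  series:
    - {"ax":0,"ay":0,"az":0,"dx":4.4,"dy":-2.5,"dz":0,"hand":0}
    - {"ax":0,"ay":0,"az":0,"dx":8.7,"dy":-5,"dz":0,"hand":0}
    - {"ax":0,"ay":0,"az":0,"dx":13.1,"dy":-7.5,"dz":0,"hand":0}
    - {"ax":0,"ay":0,"az":0,"dx":17.5,"dy":-10,"dz":0,"hand":0}
    - {"ax":0,"ay":0,"az":0,"dx":21.8,"dy":-12.4,"dz":0,"hand":0}
    - {"ax":0,"ay":0,"az":0,"dx":26.2,"dy":-14.9,"dz":0,"hand":0}
    - {"ax":0,"ay":0,"az":0,"dx":30.5,"dy":-17.4,"dz":0,"hand":0}
    - {"ax":0,"ay":0,"az":0,"dx":34.9,"dy":-19.9,"dz":0,"hand":0}
    - {"ax":0,"ay":0,"az":0,"dx":34.9,"dy":-19.9,"dz":0,"hand":0}

```text
clock: 1.0
eef_pos: [456.3, -342.9, 230.9]
tool_rot: [-3.138, -0.005, 0.262]
force: [-0.1, 0.1, -0.5]
width: 85.4
gripper_force: 0.0
```

Request:
send_rows:
  series:
    - {"ax":0,"ay":0,"az":0,"dx":1.7,"dy":-4.3,"dz":0,"hand":0}
    - {"ax":0,"ay":0,"az":0,"dx":3.4,"dy":-8.6,"dz":0,"hand":0}
    - {"ax":0,"ay":0,"az":0,"dx":5,"dy":-12.9,"dz":0,"hand":0}
    - {"ax":0,"ay":0,"az":0,"dx":6.7,"dy":-17.1,"dz":0,"hand":0}
    - {"ax":0,"ay":0,"az":0,"dx":8.4,"dy":-21.4,"dz":0,"hand":0.5}
    - {"ax":0,"ay":0,"az":0.01,"dx":10.1,"dy":-25.7,"dz":0,"hand":1}
    - {"ax":0,"ay":0,"az":0.02,"dx":11.8,"dy":-30,"dz":0,"hand":1}
    - {"ax":0,"ay":0,"az":0.02,"dx":13.4,"dy":-34.2,"dz":0,"hand":1}
    - {"ax":0,"ay":0,"az":0.02,"dx":13.4,"dy":-34.2,"dz":0,"hand":1}
    - {"ax":0,"ay":0,"az":0.02,"dx":13.4,"dy":-34.2,"dz":0,"hand":1}

```text
clock: 2.0
eef_pos: [494.7, 14.8, 231.0]
tool_rot: [-3.142, 0.001, 0.233]
force: [0.2, -0.6, -0.3]
width: 0.1
gripper_force: 0.0
```

Run:
```python
from h import *
d=snap('wrist','w1'); s=read_state(); print(s['eef_pos'],s['tool_rot'],s['width'],-d['R'].T@np.ravel(d['t']))
```

```text
[494.65518786  13.14908908 231.07257006] [3.14099809e+00 9.39111552e-04 2.30019849e-01] -0.012674528503021901 [569.94008844  31.76949196 374.12103248]
```

View pics/w1.png

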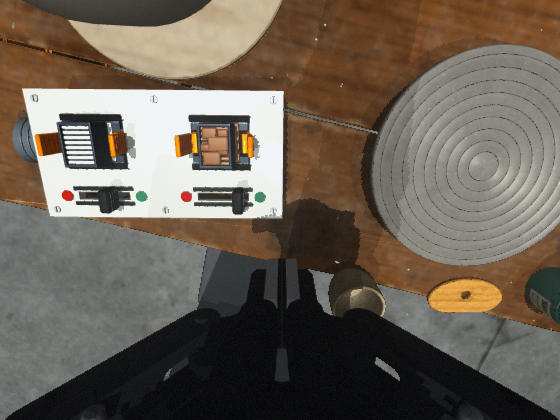

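The wrist view shows the wheel hub at (482,166), the deck's right edge at column 283, and the dots at (68,196), (142,197), (187,198) and (260,198). The clogged tabs are near (184,146) and (250,145), and the right lug is near (238,200).

Run:
```python
from h import *
d=load('w1')
im=cv2.cvtColor(d['pixels'],cv2.COLOR_RGB2HSV)
def cents(lo,hi,box):
    m=cv2.inRange(im,lo,hi); k=np.zeros_like(m); x0,y0,x1,y1=box; k[y0:y1,x0:x1]=m[y0:y1,x0:x1]
    n,_,st,c=cv2.connectedComponentsWithStats(k); return [(c[i].round(1),st[i].tolist()) for i in range(1,n) if st[i,4]>25]
box=(20,85,290,222)
G=cents((50,80,50),(90,255,255),box); Rd=cents((0,170,120),(5,255,255),box)+cents((174,150,120),(180,255,255),box); O=cents((8,200,120),(20,255,255),box)
print('O',O);print('G',G);print('R',Rd)
for c,_ in G+Rd: print(c,ray(d,c,62).round(1))
w=np.array([(23,88),(283,91),(283,218),(50,217)],float)
P=[ray(d,p,62)[:2] for p in w]; print(np.round(P,1), np.mean(P,0))
print('wheel',ray(d,(482,166),61))
yaw=.23;R=np.array([[np.cos(yaw),-np.sin(yaw)],[np.sin(yaw),np.cos(yaw)]])
c=np.array([499,133]);
for o in [(-38,93.7),(-38,22.3),(-38,-22.3),(-38,-93.7)]: print(proj(d,(*(c+R@o),62)).round(1))
for y in (-89,-27):
  for x in (5,23):
    print('tab',[proj(d,(*(c+R@[x,y]),z)).round(1).tolist() for z in (94,64)])
```

```text
O [(array([248.4, 145. ]), [242, 132, 11, 26, 152]), (array([ 38.6, 144.9]), [35, 135, 8, 21, 96]), (array([111.7, 145.9]), [108, 135, 8, 22, 99]), (array([177.3, 146. ]), [175, 136, 6, 21, 92])]
G [(array([140.8, 196. ]), [136, 191, 11, 11, 83]), (array([259.5, 196.9]), [255, 192, 10, 11, 81])]
R [(array([ 67.1, 195.4]), [62, 191, 11, 10, 87]), (array([185.7, 196.4]), [181, 192, 10, 10, 79])]
[140.8 196. ] [456.5 146.2  62. ]
[259.5 196.9] [482.4  32.7  62. ]
[ 67.1 195.4] [440.5 216.5  62. ]
[185.7 196.4] [466.2 103.3  62. ]
[[532.  258.2]
 [582.7  32.9]
 [466.4   5.2]
 [413.8 232.3]] [498.72324786 132.17510869]
wheel [ 561.0609234  -168.10375225   61.        ]
[ 68.1 195.5]
[141.  195.6]
[186.5 195.7]
[259.4 195.9]
tab [[250.5, 156.7], [253.4, 152.0]]
tab [[250.0, 135.0], [252.9, 132.2]]
tab [[177.4, 156.5], [187.0, 151.8]]
tab [[175.4, 134.8], [185.4, 132.1]]
```

Request:
send_rows:
  series:
    - {"ax":0,"ay":0,"az":0,"dx":-0.8,"dy":-0.3,"dz":4,"hand":1}
    - {"ax":0,"ay":0,"az":0,"dx":-0.8,"dy":-0.3,"dz":8,"hand":1}
    - {"ax":0,"ay":0,"az":0,"dx":-0.8,"dy":-0.3,"dz":12,"hand":1}
    - {"ax":0,"ay":0,"az":0,"dx":-0.8,"dy":-0.3,"dz":14.5,"hand":1}
    - {"ax":0,"ay":0,"az":0,"dx":-0.8,"dy":-0.3,"dz":16,"hand":1}
    - {"ax":0,"ay":0,"az":0,"dx":-0.8,"dy":-0.3,"dz":16,"hand":1}
    - {"ax":0,"ay":0,"az":0,"dx":-0.8,"dy":-0.3,"dz":16,"hand":1}

```text
clock: 2.75
eef_pos: [486.5, 13.3, 71.5]
tool_rot: [3.141, 0.0, 0.227]
force: [0.8, -0.5, 0.1]
width: 0.2
gripper_force: 0.0
```

Request:
send_rows:
  series:
    - {"ax":0,"ay":0,"az":0,"dx":0,"dy":-0.6,"dz":0,"hand":1}
    - {"ax":0,"ay":0,"az":0,"dx":0,"dy":-1.2,"dz":0,"hand":1}
    - {"ax":0,"ay":0,"az":0,"dx":0,"dy":-1.7,"dz":0,"hand":1}
    - {"ax":0,"ay":0,"az":0,"dx":0,"dy":-2.2,"dz":0,"hand":1}
    - {"ax":0,"ay":0,"az":0,"dx":0,"dy":-2.7,"dz":0,"hand":1}
    - {"ax":0,"ay":0,"az":0,"dx":0,"dy":-3.2,"dz":0,"hand":1}
    - {"ax":0,"ay":0,"az":0,"dx":0,"dy":-3.7,"dz":0,"hand":1}
    - {"ax":0,"ay":0,"az":0,"dx":0,"dy":-4.2,"dz":0,"hand":1}
    - {"ax":0,"ay":0,"az":0,"dx":0,"dy":-4.6,"dz":0,"hand":1}
    - {"ax":0,"ay":0,"az":0,"dx":0,"dy":-4.6,"dz":0,"hand":1}

```text
clock: 3.75
eef_pos: [475.8, 60.6, 71.3]
tool_rot: [-3.141, 0.0, 0.231]
force: [0.7, -0.0, -0.4]
width: -0.1
gripper_force: 0.0
```

Request:
send_rows:
  series:
    - {"ax":0,"ay":0,"az":0,"dx":0,"dy":-0.2,"dz":0,"hand":1}
    - {"ax":0,"ay":0,"az":0,"dx":0,"dy":-0.4,"dz":0,"hand":1}
    - {"ax":0,"ay":0,"az":0,"dx":0,"dy":-0.5,"dz":0,"hand":1}

```text
clock: 4.05
eef_pos: [474.6, 64.4, 71.2]
tool_rot: [3.142, 0.001, 0.23]
force: [0.3, -0.5, 0.3]
width: 0.1
gripper_force: 0.8
```

Run:
```python
from h import *
d=snap('wrist','w2'); s=read_state(); print(s['eef_pos'],s['force'])
e=snap('side','s2');c=snap('scene','c2')
a=cv2.resize(d['pixels'][:,:,::-1],(560,420)); b=cv2.resize(c['pixels'][225:335,150:280,::-1],(496,420),interpolation=2)
cv2.imwrite('pics/m2.png',cv2.resize(np.hstack([a,b]),(800,318),interpolation=cv2.INTER_AREA))
```

```text
[474.61196341  64.59986715  71.22582368] [ 0.7489366  -1.38512853 -1.03864391]
```

View pics/m2.png

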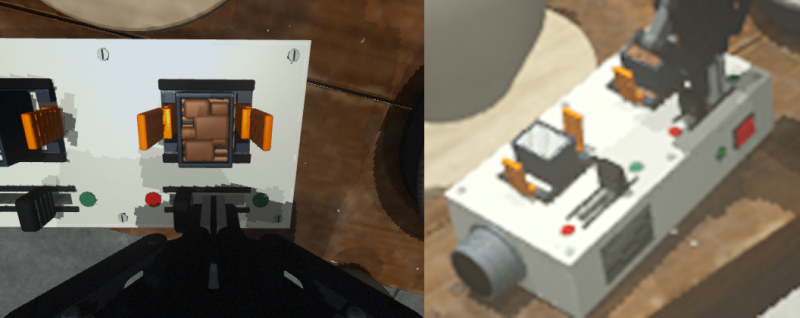

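The lug (scaled wrist view, about (183,212)) is just left of the fingers and has started moving, with the red dot at (153,199). I'll keep pushing to the stop.

Request:
send_rows:
  series:
    - {"ax":0,"ay":0,"az":0,"dx":0,"dy":-0.2,"dz":0,"hand":1}
    - {"ax":0,"ay":0,"az":0,"dx":0,"dy":-0.4,"dz":0,"hand":1}
    - {"ax":0,"ay":0,"az":0,"dx":0,"dy":-0.6,"dz":0,"hand":1}

```text
clock: 4.5
eef_pos: [473.7, 68.6, 71.3]
tool_rot: [3.139, 0.0, 0.228]
force: [1.3, -10.1, -1.2]
width: -0.2
gripper_force: 5.0
```

Request:
send_rows:
  series:
    - {"ax":0,"ay":0,"az":0,"dx":0,"dy":-0.1,"dz":0,"hand":1}
    - {"ax":0,"ay":0,"az":0,"dx":0,"dy":-0.15,"dz":0,"hand":1}
    - {"ax":0,"ay":0,"az":0,"dx":0,"dy":-0.15,"dz":0,"hand":1}

```text
clock: 4.8
eef_pos: [473.7, 68.6, 71.3]
tool_rot: [3.138, 0.0, 0.227]
force: [2.7, -9.9, -1.4]
width: 0.2
gripper_force: 4.9
```

Request:
send_rows:
  series:
    - {"ax":0,"ay":0,"az":0,"dx":0,"dy":0.6,"dz":0,"hand":1}
    - {"ax":0,"ay":0,"az":0,"dx":0,"dy":0.8,"dz":-2,"hand":1}
    - {"ax":0,"ay":0,"az":0,"dx":0,"dy":0.8,"dz":-6,"hand":1}
    - {"ax":0,"ay":0,"az":0,"dx":0,"dy":0.8,"dz":-9,"hand":0.5}
    - {"ax":0,"ay":0,"az":0,"dx":2,"dy":0.6,"dz":-9,"hand":0}
    - {"ax":0,"ay":0,"az":0,"dx":4,"dy":0.3,"dz":-9,"hand":0}
    - {"ax":0,"ay":0,"az":0,"dx":5.25,"dy":0.3,"dz":-9,"hand":0}
    - {"ax":0,"ay":0,"az":0,"dx":5.25,"dy":0.3,"dz":-9,"hand":0}
    - {"ax":0,"ay":0,"az":0,"dx":5.25,"dy":0.3,"dz":-9,"hand":0}
    - {"ax":0,"ay":0,"az":0,"dx":5.25,"dy":0.3,"dz":-9,"hand":0}

```text
clock: 5.8
eef_pos: [523.8, 80.7, 161.1]
tool_rot: [-3.141, 0.002, 0.23]
force: [0.0, -1.0, 0.3]
width: 85.3
gripper_force: 0.0
```

Run:
```python
from h import *
d=snap('wrist','w3'); s=read_state(); print(s['eef_pos'],s['tool_rot'],s['force'],s['width'])
yaw=.225;R=np.array([[np.cos(yaw),-np.sin(yaw)],[np.sin(yaw),np.cos(yaw)]]);c=np.array([498.5,132.8])
print('own',R.T@(s['eef_pos'][:2]-c))
for n,o in dict(shut=(-38,-40,86),open=(-38,-76,86),tabR=(14,-89,94),tabL=(14,-27,94),red=(-38,-22.3,62)).items(): print(n,proj(d,(*(c+R@o[:2]),o[2])).round())
```

```text
[523.94754457  80.69749329 161.17397243] [-3.14142304e+00  1.22089137e-03  2.29785189e-01] [0.32518495 0.66870276 0.91143111] 84.94913916885564
own [ 13.18171576 -56.4667256 ]
shut [258. 285.]
open [306. 285.]
tabR [328. 224.]
tabL [237. 224.]
red [238. 270.]
```

View pics/w3.png

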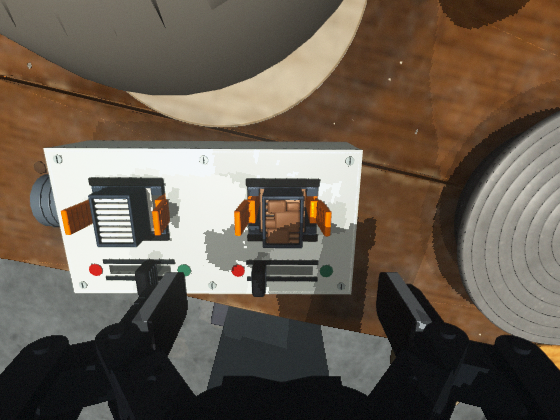

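The lug is at (258,280), which matches the predicted shut position. The tabs at (238,220) and (325,218) match the prediction within about 1 mm. Now descending over the cassette.

Request:
send_rows:
  series:
    - {"ax":0,"ay":0,"az":0,"dx":0.1,"dy":0.15,"dz":2,"hand":0}
    - {"ax":0,"ay":0,"az":0,"dx":0.1,"dy":0.15,"dz":4.5,"hand":0}
    - {"ax":0,"ay":0,"az":0,"dx":0.1,"dy":0.15,"dz":7,"hand":0}
    - {"ax":0,"ay":0,"az":0,"dx":0.1,"dy":0.15,"dz":9,"hand":0}
    - {"ax":0,"ay":0,"az":0,"dx":0.1,"dy":0.15,"dz":9.9,"hand":0}
    - {"ax":0,"ay":0,"az":0,"dx":0.1,"dy":0.15,"dz":9.9,"hand":0}
    - {"ax":0,"ay":0,"az":0,"dx":0.1,"dy":0.15,"dz":9.9,"hand":0}

```text
clock: 6.55
eef_pos: [526.6, 79.6, 62.9]
tool_rot: [3.142, -0.001, 0.23]
force: [-0.4, 0.0, -0.0]
width: 85.3
gripper_force: 0.0
```

Request:
send_rows:
  series:
    - {"ax":0,"ay":0,"az":0,"dx":0,"dy":0,"dz":0,"hand":0.3}
    - {"ax":0,"ay":0,"az":0,"dx":0,"dy":0,"dz":0,"hand":0.3}
    - {"ax":0,"ay":0,"az":0,"dx":0,"dy":0,"dz":0,"hand":0.3}

```text
clock: 6.85
eef_pos: [527.0, 80.1, 63.4]
tool_rot: [-3.141, -0.002, 0.23]
force: [-1.5, 0.5, 4.6]
width: 59.9
gripper_force: 3.0
```

Request:
send_rows:
  series:
    - {"ax":0,"ay":0,"az":0,"dx":0,"dy":0,"dz":0,"hand":0.4}
    - {"ax":0,"ay":0,"az":0,"dx":0,"dy":0,"dz":0,"hand":0.5}
    - {"ax":0,"ay":0,"az":0,"dx":0,"dy":0,"dz":0,"hand":0.55}
    - {"ax":0,"ay":0,"az":0,"dx":0,"dy":0,"dz":0,"hand":0.6}
    - {"ax":0,"ay":0,"az":0,"dx":0,"dy":0,"dz":0,"hand":0.6}

```text
clock: 7.35
eef_pos: [527.2, 80.8, 64.2]
tool_rot: [-3.141, -0.003, 0.23]
force: [-2.6, 2.3, 16.7]
width: 40.9
gripper_force: 59.1
```

Request:
send_rows:
  series:
    - {"ax":0,"ay":0,"az":0,"dx":0,"dy":0,"dz":-0.4,"hand":0.6}
    - {"ax":0,"ay":0,"az":0,"dx":0,"dy":0,"dz":-0.8,"hand":0.6}
    - {"ax":0,"ay":0,"az":0,"dx":0,"dy":0,"dz":-1.2,"hand":0.6}
    - {"ax":0,"ay":0,"az":0,"dx":0,"dy":0,"dz":-1.6,"hand":0.6}

```text
clock: 7.75
eef_pos: [526.1, 79.5, 78.4]
tool_rot: [3.142, 0.001, 0.23]
force: [0.4, -0.5, -1.5]
width: 40.7
gripper_force: 61.5
```

Run:
```python
from h import *
d=snap('wrist','w4'); s=read_state(); print(s['eef_pos'],s['force'],s['torque'],s['width'])
c=snap('scene','c4'); e=snap('side','s4')
a=cv2.resize(d['pixels'][:,:,::-1],(480,360)); b=cv2.resize(e['pixels'][130:220,240:330,::-1],(360,360),interpolation=2)
cv2.imwrite('pics/m4.png',cv2.resize(np.hstack([a,b]),(800,343)))
```

```text
[526.46915159  79.60661158  78.95771812] [ 0.45556848  0.91231704 -0.92783377] [0.03215433 0.10160488 0.00462661] 40.686857781122775
```

View pics/m4.png

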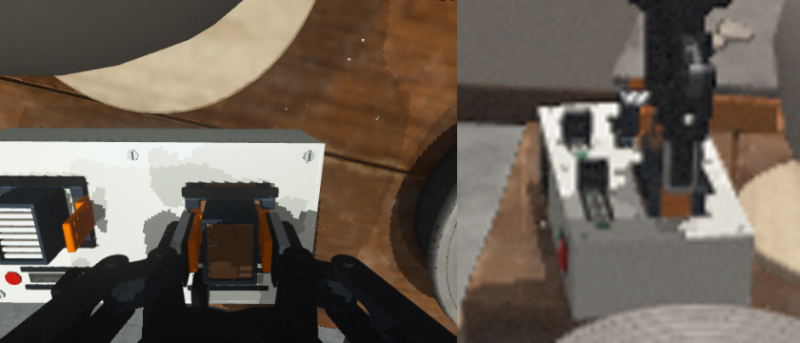

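The cassette is between the fingers (scaled wrist view, about (228,250)) with the tabs squeezed, and it is rising with them under only its own weight. I'll keep lifting.

Request:
send_rows:
  series:
    - {"ax":0,"ay":0,"az":0,"dx":0,"dy":0,"dz":-0.8,"hand":0.6}
    - {"ax":0,"ay":0,"az":0,"dx":0,"dy":0,"dz":-1.6,"hand":0.6}
    - {"ax":0,"ay":0,"az":0,"dx":0,"dy":0,"dz":-2.4,"hand":0.6}
    - {"ax":0,"ay":0,"az":0,"dx":0,"dy":0,"dz":-3.2,"hand":0.6}
    - {"ax":0,"ay":0,"az":0,"dx":0,"dy":0,"dz":-4,"hand":0.6}
    - {"ax":0,"ay":0,"az":0,"dx":0,"dy":0,"dz":-4.8,"hand":0.6}
    - {"ax":0,"ay":0,"az":0,"dx":0,"dy":0,"dz":-5.6,"hand":0.6}
    - {"ax":0,"ay":0,"az":0,"dx":0,"dy":0,"dz":-6.4,"hand":0.6}
    - {"ax":0,"ay":0,"az":0,"dx":0,"dy":0,"dz":-7.2,"hand":0.6}
    - {"ax":0,"ay":0,"az":0,"dx":0,"dy":0,"dz":-7.2,"hand":0.6}

```text
clock: 8.9
eef_pos: [527.1, 79.7, 151.5]
tool_rot: [3.141, -0.002, 0.23]
force: [0.5, 1.1, -1.4]
width: 40.5
gripper_force: 61.5
```

Run:
```python
from h import *
d=snap('wrist','w5'); s=read_state(); print(s['eef_pos'],s['force'],s['torque'],s['width'])
c=snap('scene','c5'); e=snap('side','s5')
a=cv2.resize(d['pixels'][:,:,::-1],(400,300)); b=cv2.resize(e['pixels'][110:220,240:350,::-1],(300,300),interpolation=2);f=cv2.resize(c['pixels'][185:335,150:300,::-1],(300,300),interpolation=2)
cv2.imwrite('pics/m5.png',cv2.resize(np.hstack([a,b,f]),(800,240)))
```

```text
[526.70893706  79.70131192 150.89926163] [ 0.89899912 -0.23779577 -1.89679326] [-0.01831886  0.02598043  0.00821844] 40.59679781534385
```

View pics/m5.png

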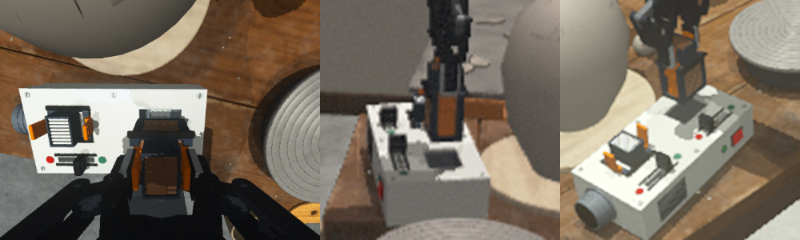

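The cassette hangs clear of the deck, the bay is empty, and the right gate is at its red end. Carrying it to the wheel.

Request:
send_rows:
  series:
    - {"ax":0,"ay":0,"az":0,"dx":-0.1,"dy":1,"dz":0,"hand":0.6}
    - {"ax":0,"ay":0,"az":0,"dx":-0.3,"dy":3.5,"dz":0,"hand":0.6}
    - {"ax":0,"ay":0,"az":0,"dx":-0.6,"dy":6.5,"dz":0,"hand":0.6}
    - {"ax":0,"ay":0,"az":0,"dx":-0.9,"dy":10,"dz":0,"hand":0.6}
    - {"ax":0,"ay":0,"az":0,"dx":-1.2,"dy":13.5,"dz":0,"hand":0.6}
    - {"ax":0,"ay":0,"az":0,"dx":-1.6,"dy":17,"dz":0,"hand":0.6}
    - {"ax":0,"ay":0,"az":0,"dx":-1.9,"dy":20,"dz":0,"hand":0.6}
    - {"ax":0,"ay":0,"az":0,"dx":-2.1,"dy":22.5,"dz":0,"hand":0.6}
    - {"ax":0,"ay":0,"az":0,"dx":-2.3,"dy":24.2,"dz":0,"hand":0.6}
    - {"ax":0,"ay":0,"az":0,"dx":-2.3,"dy":24.9,"dz":0,"hand":0.6}

```text
clock: 10.05
eef_pos: [560.0, -170.8, 149.9]
tool_rot: [3.141, 0.001, 0.227]
force: [-0.6, 0.3, -1.0]
width: 40.5
gripper_force: 61.5
```

Request:
send_rows:
  series:
    - {"ax":0,"ay":0,"az":0,"dx":0,"dy":0,"dz":0.6,"hand":0.6}
    - {"ax":0,"ay":0,"az":0,"dx":0,"dy":0,"dz":1.2,"hand":0.6}
    - {"ax":0,"ay":0,"az":0,"dx":0,"dy":0,"dz":1.8,"hand":0.6}
    - {"ax":0,"ay":0,"az":0,"dx":0,"dy":0,"dz":2.3,"hand":0.6}
    - {"ax":0,"ay":0,"az":0,"dx":0,"dy":0,"dz":2.6,"hand":0.6}
    - {"ax":0,"ay":0,"az":0,"dx":0,"dy":0,"dz":2.6,"hand":0.6}

```text
clock: 10.65
eef_pos: [560.3, -167.5, 123.7]
tool_rot: [-3.141, 0.001, 0.23]
force: [0.4, -0.2, -1.2]
width: 40.5
gripper_force: 61.5
```

Run:
```python
from h import *
c=snap('scene','c6'); e=snap('side','s6'); s=read_state(); print(s['eef_pos'],s['force'],s['torque'],s['width'])
b=cv2.resize(e['pixels'][150:290,240:380,::-1],(400,400),interpolation=2);f=cv2.resize(c['pixels'][110:250,230:370,::-1],(400,400),interpolation=2)
cv2.imwrite('pics/m6.png',np.hstack([b,f]))
for z in (61,70): print(proj(e,(561,-168,z)),proj(c,(561,-168,z)))
```

```text
[ 560.77120001 -167.90204448  124.37909999] [ 0.48220269 -0.08472165 -1.85071567] [ 0.01321976  0.03392411 -0.00391413] 40.84717725548738
[306.53490659 233.66918178] [296.26538261 202.75094521]
[306.72912075 230.01747225] [296.2521393 199.9073535]
```

View pics/m6.png

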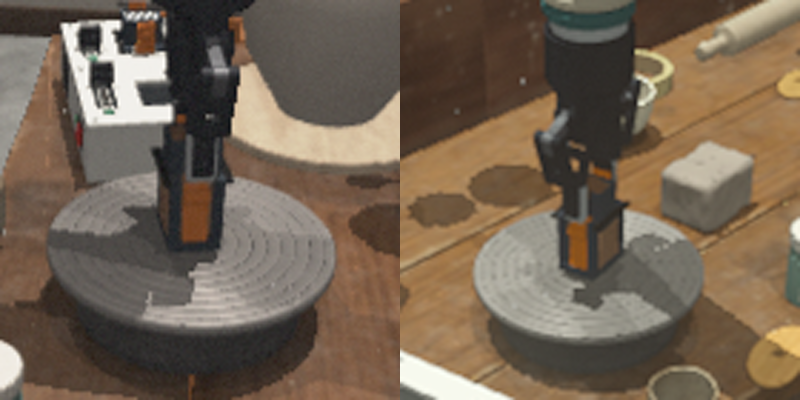

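The cassette hangs upright over the wheel's middle, a few mm above the disc. Lowering in small steps.

Request:
send_rows:
  series:
    - {"ax":0,"ay":0,"az":0,"dx":0,"dy":0,"dz":0.15,"hand":0.6}
    - {"ax":0,"ay":0,"az":0,"dx":0,"dy":0,"dz":0.3,"hand":0.6}
    - {"ax":0,"ay":0,"az":0,"dx":0,"dy":0,"dz":0.45,"hand":0.6}
    - {"ax":0,"ay":0,"az":0,"dx":0,"dy":0,"dz":0.55,"hand":0.6}
    - {"ax":0,"ay":0,"az":0,"dx":0,"dy":0,"dz":0.55,"hand":0.6}

```text
clock: 11.25
eef_pos: [560.5, -168.0, 118.6]
tool_rot: [-3.141, 0.0, 0.23]
force: [-0.6, 0.5, -2.0]
width: 40.5
gripper_force: 61.5
```

Request:
send_rows:
  series:
    - {"ax":0,"ay":0,"az":0,"dx":0,"dy":0,"dz":0.1,"hand":0.6}
    - {"ax":0,"ay":0,"az":0,"dx":0,"dy":0,"dz":0.15,"hand":0.6}
    - {"ax":0,"ay":0,"az":0,"dx":0,"dy":0,"dz":0.2,"hand":0.6}
    - {"ax":0,"ay":0,"az":0,"dx":0,"dy":0,"dz":0.2,"hand":0.6}

```text
clock: 11.65
eef_pos: [560.7, -168.1, 117.6]
tool_rot: [3.141, -0.0, 0.23]
force: [-2.0, -0.1, 5.4]
width: 40.5
gripper_force: 61.8
```

Request:
send_rows:
  series:
    - {"ax":0,"ay":0,"az":0,"dx":0,"dy":0,"dz":0,"hand":0.5}
    - {"ax":0,"ay":0,"az":0,"dx":0,"dy":0,"dz":0.1,"hand":0.45}
    - {"ax":0,"ay":0,"az":0,"dx":0,"dy":0,"dz":0.2,"hand":0.4}
    - {"ax":0,"ay":0,"az":0,"dx":0,"dy":0,"dz":0.3,"hand":0.35}
    - {"ax":0,"ay":0,"az":0,"dx":0,"dy":0,"dz":0.35,"hand":0.3}
    - {"ax":0,"ay":0,"az":0,"dx":0,"dy":0,"dz":0.35,"hand":0.2}
    - {"ax":0,"ay":0,"az":0,"dx":0,"dy":0,"dz":0.35,"hand":0.1}
    - {"ax":0,"ay":0,"az":0,"dx":0,"dy":0,"dz":0.3,"hand":0}
    - {"ax":0,"ay":0,"az":0,"dx":0,"dy":0,"dz":0.3,"hand":0}

```text
clock: 12.55
eef_pos: [560.8, -168.1, 113.9]
tool_rot: [3.141, -0.0, 0.23]
force: [0.0, -0.1, -0.2]
width: 85.8
gripper_force: 0.0
```

Request:
send_rows:
  series:
    - {"ax":0,"ay":0,"az":0,"dx":0,"dy":0,"dz":-1,"hand":0}
    - {"ax":0,"ay":0,"az":0,"dx":0,"dy":0,"dz":-3,"hand":0}
    - {"ax":0,"ay":0,"az":0,"dx":0,"dy":0,"dz":-6,"hand":0}
    - {"ax":0,"ay":0,"az":0,"dx":0,"dy":0,"dz":-10,"hand":0}
    - {"ax":0,"ay":0,"az":0,"dx":0,"dy":0,"dz":-13,"hand":0}
    - {"ax":0,"ay":0,"az":0,"dx":0,"dy":0,"dz":-13,"hand":0}
    - {"ax":0,"ay":0,"az":0,"dx":0,"dy":0,"dz":-13,"hand":0}

```text
clock: 13.25
eef_pos: [560.8, -168.1, 245.0]
tool_rot: [3.141, -0.002, 0.23]
force: [0.1, 0.0, -0.3]
width: 85.5
gripper_force: 0.0
```

Run:
```python
from h import *
c=snap('scene','c7'); e=snap('side','s7');d=snap('wrist','w7'); s=read_state(); print(s['eef_pos'],s['force'],s['width'])
b=cv2.resize(e['pixels'][150:290,240:380,::-1],(300,300),interpolation=2);f=cv2.resize(c['pixels'][150:310,150:350,::-1],(375,300),interpolation=2)
cv2.imwrite('pics/m7.png',cv2.resize(np.hstack([b,f,cv2.resize(d['pixels'][:,:,::-1],(400,300))]),(800,224),interpolation=cv2.INTER_AREA))
```

```text
[ 559.70030708 -167.7747695   242.70503208] [ 0.03458165 -0.12399478 -0.50948875] 85.37435183184678
```

View pics/m7.png

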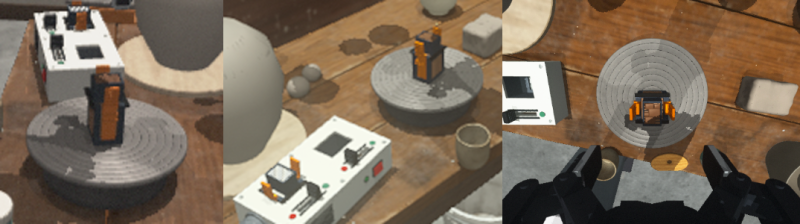

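The cassette stands upright near the wheel's middle with its tabs sprung out. The right gate is at the red dot, the clean cassette is still in place, and the arm is clear.

```bash
python3 -c "
from cell import finish_job
print(finish_job())"
```

```text
the job is handed in; nothing more can be done
None
```

I shut the clogged right bay's gate, drew out its cassette and stood it upright near the middle of the banding wheel, left the clean cassette in its bay with its gate open, and handed the job in; no verdict was returned.

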